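Load the spice cupboard's door rack and try its roller catch

TASK

The roller catch of the little spice cupboard has just been refitted, so load the door and try it: stand the spice jar with the green label upright in the rack on the inside of the open door, swing the door shut and press it until the catch snaps, and take your hand off so that the catch alone holds it. Then pull the door open through the catch again and leave it standing wide open with the jar still upright in the rack. Work gently: no slamming or jerking, do not force the door hard against its stop, and leave the other jars and the mug where they are.

Things in the scene. Friction and masses are not known exactly. Their poses are not given: they have to be found in the camera images.
- spice_cab: Small green worktop cupboard with a light wooden roof, 140 deep x 224 wide x 190 high (roof 146 x 230), fixed. Origin: centre of its underside on the worktop; x from front to back, y to the left seen from the front, z up. The front is at x = -70 mm; the door is set into it and hinges at its left (+y) side. A wall shelf overhead reaches forward to x = 0.58 m, 474 mm above the worktop.
- cupboard_door (a joint): Opening angle of the door (rad): grows as it swings out, 0 = face level with the carcass front, stop at 1.75. It stays where it is left (hinge friction 0.07 N m, damping 0.25 N m s/rad). Home (shut against its stop) is not 0 but anywhere from -0.075 to +0.075, as the catch happens to be set; a door that has not passed the catch springs back to 0.085 or more from home.
- catch (a point): Mid setting of the sprung roller under the roof, 178 mm from the hinge; cupboard axes. It sits in slots and may be up to 13 mm nearer or farther along x; not measured. Closing, resistance (up to 10 N at the handle) starts 0.10 rad before home and ends 0.034 rad before home; then the roller draws the door home onto a nearly rigid rubber-faced stop and holds it there with about 6 N.
- hinge (a point): Point on the door's vertical hinge line, 100 mm above the worktop. Its axes turn with the door: x from the outer face through to the inner side, y from the free edge to the hinge, z up. The panel is 195 wide, 14 thick (x = 1 to 15), from 15 to 175 above the worktop; free edge at y = -196.
- handle (a point): Grip point, 158 mm above the worktop, on the vertical round steel bar handle (10 diameter) on the door's outer face, at x = -45, y = -172 from the hinge line (door axes); axes as hinge. The bar runs from 92 to 172 above the worktop, upper end free; two 8 mm posts at heights 102 and 136 join it to the door. 41 clear between bar and panel.
- rack (a point): Centre of the inner floor, 55 mm above the worktop, of the aluminium rack on the door's inner side, at x = 43.5, y = -90 from the hinge line (door axes); axes as hinge. Inside 110 long (y) and 56 deep (x) between panel and front rail, open above; end walls and rail reach 38 above its floor.
- jar_centre (a point): Centre (53 mm above its foot) of the glass spice jar with green label (red lid, green on top), 45 diameter, 106 high, 0.08 to 0.15 kg; the lid (top 20 mm) is fixed. z up along the jar. Starts on the worktop to the right of the cupboard, in a row with two like jars.
- spice_a: Like jar with a dark label, 45 x 106, bystander; origin at the centre of its foot.
- spice_c: Like jar with a brown label, 45 x 106, bystander; origin at the centre of its foot.
- mug: Speckled beige mug, 117 x 83 x 93, bystander behind the jars; origin at the centre of its foot.
Not all that is in view belongs to the job. Leave any orange or pink look-alike of the part that bears jar_centre alone.

How it is judged:
By the outcome, as a careful person would: the job done as asked, in the order asked, and still so for the second after the job is handed in, with the robot touching nothing.
It also fails if it takes over 72 s, if anything falls off the work surface, if the arm or the gripper's body presses on something with over 40 N, if the wrist force passes 120 N, or if a joint passes its speed limit or range.

ROBOT

A 6-joint arm with a two-finger parallel gripper is mounted at the origin on a cart in front of the work surface, level with it; the furniture and walls round the work are solid. World frame = base frame: x ahead of the robot, y to its left, z up, the work surface at z = 0. Lengths are in mm, angles in rad, forces in N, time in s.
With the tool pointing down it reaches from about 275 to 750 mm from the base axis. Payload 10.2 kg.
Tool frame: the origin (TCP) lies between the finger pads; the fingertips stand 22 mm ahead of it and the grasp point (between the pads) lies 3 mm ahead of it (ctrl.nose_length is the distance from the TCP to the fingertips, in mm); y points along the fingers, z is the direction in which the jaws open and shut, and the axes are right-handed (so a half turn about y gives the same grasp; the last joint's range is limited). The gripper opens to 85 mm and grips with 20 to 120 N. Pads are 22 mm wide; open, the fingers measure 114 mm over their backs; the gripper's body (76 mm by 85 mm) begins 54 mm behind the grasp point. The pads swing forward as they close: fully open they stand 13 mm farther back than shut.
Start: joints at [0.891, 0.313, 1.498, -0, 1.331, -0.223], TCP at [231.579, 471.171, 253.294] pointing down, gripper open.
Joint ranges: [-2.94, 2.94], [-0.97, 2.17], [0.19, 2.56], [-1.23, 4.37], [0.02, 3.11], [-2.88, 2.88]. Speed limits (rad/s): [2.39, 2.39, 3.01, 3.14, 3.14, 3.14].

INTERFACE

Orientations are given as a unit quaternion [w, x, y, z].
In Python, from rig import ctrl, eyes, models gives the robot as it stands.
- The arm moves only by the shell command python3 -m crank 'ROWS' [FORCE]. ROWS is JSON, a list of rows, each an object with "dp": the shift along the tool's x, y, z in mm, a list of three; "roll": the turn about the tool's y in rad; "gripper": the closure in counts, from 0 (fully open) to 255 (shut). A call has 1 to 10 rows; each row is the pose to reach, as a shift and turn from the pose commanded when the call began, along the tool's axes at that moment; what a row does not reach only later rows make up. A row lasts 1/12 s, in which the tool goes at most 41.7 mm and 7.16 degrees, less where a joint would pass 70% of its speed; a pose out of reach is approached as far as the arm can. A call with a gripper value outside its range is refused whole. The fingers move at their own pace and stop on an object; FORCE is the grip in N (left out, the last holds). Time passes only in rows, so rows that repeat a pose let the fingers close. It gives the time, the measured TCP pose, the force and the opening at its end, in the units of the state.
- ctrl.sense(): the state, without advancing time (a new reading comes with each control period).
- eyes.capture(name): name is "side" or "top"; returns a dict with "color" (400x640x3 uint8, red, green, blue), "fx", "fy", "cx", "cy" (pixels), "R" (3x3) and "t" (3): a world point X has camera coordinates R X + t. Camera axes: x right, y down, z forward; pixel columns grow to the right and rows downward; lengths in mm; the calibration is good to about 2 mm. A picture is of the moment at which its call begins. There is no depth.
- ctrl.finish_job(): hands the job in, once; it reports no verdict.
Trained networks look in a picture, given as the dict that the camera call returned (one of the last four; its "shot" number tells which), for a name from the list of things; names that differ only in an ending like _2 or _b are one class to them, and where a whole thing is asked for, a point or a joint stands for the part that bears it (a point fixed in the world has none). Each returns a list of dicts, best first, with "confidence" (0 to 1); they miss things now and then, are a little off and sometimes report something else, mostly with a low value. They report only what shows in the picture. A call takes as long as a camera call. They do not tell look-alikes from the thing itself.
- models.spot_in(picture, label): "extent" ([centre column, centre row, width, height] in pixels, round what is visible of it).
- models.spot_point(picture, label): "centre" ([column, row] in pixels: a listed point, or the origin of a listed thing).
The state is a dict: "time_s": time; "joints": joint angles; "dq": joint speeds; "tau": joint torques, N m; "eef_pos": TCP position; "ee_rot": TCP orientation; "force": force on the tool from outside, world axes, zero at the start; "wrist_torque": the same for the moment, N m; "grip_width": opening from 0.0 (shut) to 1.0 (fully open).
Only numpy, scipy, OpenCV 4.12 (cv2) and the standard library are available. Lean on these libraries where they do the work, as an engineer would, in place of code of your own. Each camera call takes 0.05 s, during which the arm holds its last target. There are 200 camera calls.

## Working session

There is one attempt and no reset: what is moved stays moved. The work goes in short steps, Python scripts to look and compute and a shell command to move; the robot and the scene stay as the last step left them, time stands still between calls to the robot, and variables do not carry over. Pictures are saved under pics/ and viewed, about 8 in all and at most 12, crops included, and the job is handed in when it is done.

```bash
ls; mkdir -p pics; python3 - <<'E'
from rig import ctrl, eyes, models
import cv2,numpy as np
print(ctrl.sense())
for n in ("side","top"):
    p=eyes.capture(n); cv2.imwrite(f"pics/{n}0.png",p["color"][:,:,::-1])
    print(n,p["fx"],p["fy"],p["cx"],p["cy"],p["R"],p["t"],p["shot"])
    for l in ["spice_cab","catch","hinge","handle","rack","jar_centre","spice_a","spice_c","mug"]:
        print(l,[(np.round(d["centre"]),round(d["confidence"],2)) for d in models.spot_point(p,l)][:4])
    print([(np.round(d["extent"]),round(d["confidence"],2)) for d in models.spot_in(p,"jar_centre")][:5])
E
```

```text
pics
{'time_s': 0.0, 'joints': array([ 8.90593805e-01,  3.13460834e-01,  1.49846939e+00, -1.45748728e-05,
        1.33100432e+00, -2.23395857e-01]), 'dq': array([-0.00071156, -0.00013343, -0.00113122, -0.00028985, -0.00093228,
        0.00133157]), 'tau': array([ 3.52861412e-05, -4.12260318e+01, -2.59744692e+01, -1.55366829e-04,
        4.10754903e-03,  1.72746052e-06]), 'eef_pos': array([231.42531806, 470.9706766 , 252.71735649]), 'ee_rot': array([-0.68831373,  0.68917176, -0.16030636,  0.15990111]), 'force': array([0.14446051, 0.82281681, 0.8800519 ]), 'wrist_torque': array([-0.03998498,  0.00025798, -0.02393986]), 'grip_width': 0.9987576919994291}
side 389.556191324586 389.556191324586 313.33057897186694 193.33226557909012 [[ 0.82578108 -0.56397466  0.00426427]
 [-0.33290606 -0.49352193 -0.80349839]
 [ 0.45525724  0.66209416 -0.59529166]] [-452.3491153   243.55643373 1182.07744563] 1
spice_cab [(array([302., 185.]), 0.82)]
catch [(array([298., 166.]), 0.59)]
hinge [(array([274., 153.]), 0.84), (array([300., 164.]), 0.62)]
handle [(array([229., 152.]), 0.93)]
rack [(array([264., 17
[... 607 characters left out ...]
0.08458443]
 [ 0.08498756  0.01706326 -0.9962359 ]] [ -22.87553453  496.75390055 1446.99184277] 2
spice_cab [(array([264., 178.]), 0.62)]
catch [(array([279., 183.]), 0.77)]
hinge [(array([226., 188.]), 0.6)]
handle [(array([219., 246.]), 0.87)]
rack [(array([246., 218.]), 0.83)]
jar_centre [(array([416., 226.]), 0.79), (array([422., 198.]), 0.62), (array([436., 246.]), 0.61), (array([382., 214.]), 0.32)]
spice_a [(array([353., 226.]), 0.73), (array([383., 214.]), 0.47)]
spice_c [(array([353., 226.]), 0.73), (array([383., 214.]), 0.47)]
mug [(array([414., 159.]), 0.97)]
[(array([416., 228.,  19.,  14.]), 0.64), (array([438., 246.,  24.,  13.]), 0.56), (array([421., 198.,  19.,  18.]), 0.53)]
```

```bash
python3 - <<'E'
import cv2
s=cv2.imread("pics/side0.png");t=cv2.imread("pics/top0.png")
cv2.imwrite("pics/s1.png",cv2.resize(s[100:340,180:460],None,fx=2.8,fy=2.5,interpolation=cv2.INTER_CUBIC)[:600,:800])
cv2.imwrite("pics/t1.png",cv2.resize(t[120:300,190:470],None,fx=2.8,fy=2.8,interpolation=cv2.INTER_CUBIC))
E
```

```text
(no output)
```

View pics/s1.png

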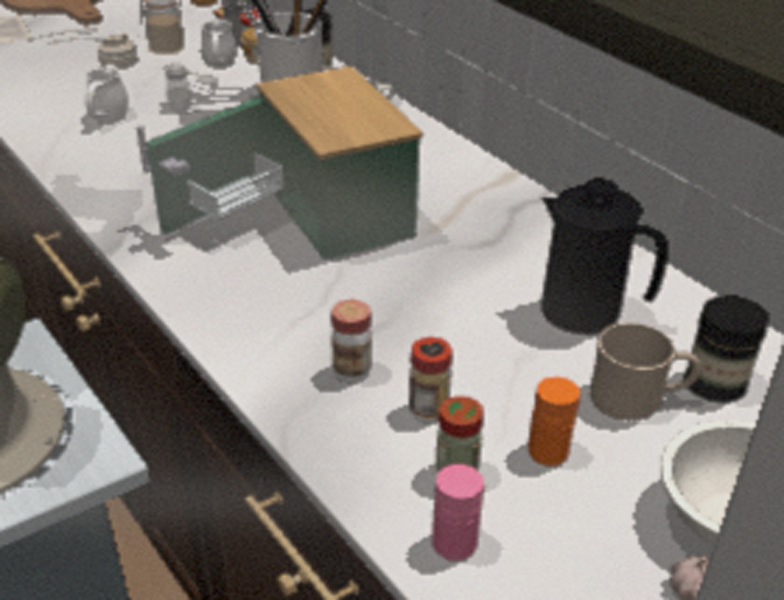

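View pics/t1.png

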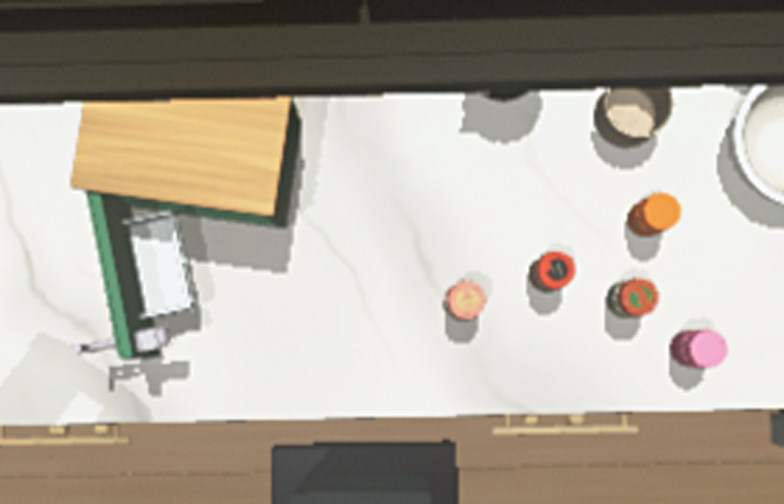

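The candidates, in full-image pixels:

| Thing | Top | Side |
|---|---|---|
| Pale/brown jar | (356,227) | (305,236) |
| Dark-label jar | (388,216) | (333,250) |
| Green-label jar, red lid with green | (418,226) | (344,268) |
| Pink look-alike | (440,244) | (343,304) |
| Orange look-alike | (425,196) | (378,268) |

I choose the green-label jar. The door stands open at the cupboard's left, with the bar near top (219,245).

```bash
cat > h.py <<'E'
import numpy as np, cv2
from scipy.spatial.transform import Rotation as Rot
from scipy.optimize import least_squares
from rig import ctrl, eyes, models
def proj(p,X):
    c=p["R"]@np.asarray(X,float)+p["t"]; return np.array([p["fx"]*c[0]/c[2]+p["cx"],p["fy"]*c[1]/c[2]+p["cy"]])
def plane(p,uv,z):
    d=p["R"].T@np.array([(uv[0]-p["cx"])/p["fx"],(uv[1]-p["cy"])/p["fy"],1]); o=-p["R"].T@p["t"]
    return o+d*(z-o[2])/d[2]
def tri(ps,uvs,X0):
    r=least_squares(lambda X:np.concatenate([proj(p,X)-u for p,u in zip(ps,uvs)]),X0); return r.x,np.abs(r.fun).max()
def rz(a): return np.array([[np.cos(a),-np.sin(a),0],[np.sin(a),np.cos(a),0],[0,0,1]])
def tool():
    s=ctrl.sense(); q=s["ee_rot"]; return s,Rot.from_quat([q[1],q[2],q[3],q[0]]).as_matrix()
def yaw():  # world heading of jaw axis (tool z)
    s,R=tool(); return np.arctan2(R[1,2],R[0,2])
def goto(pos,jaw=None):
    """dp (tool axes) and roll to bring TCP to pos with jaw axis heading jaw (mod pi)"""
    s,R=tool(); dp=R.T@(np.array(pos)-s["eef_pos"]); roll=0
    if jaw is not None:
        d=(jaw-np.arctan2(R[1,2],R[0,2])+np.pi/2)%np.pi-np.pi/2
        roll=-d   # tool y points down: +roll turns clockwise seen from above
    return np.round(dp,1),round(roll,3)
E
python3 - <<'E'
from h import *
P={n:eyes.capture(n) for n in("side","top")}
S,T=P["side"],P["top"]
sc=lambda u,v:np.array([180+u/2.8,100+v/2.5]); tc=lambda u,v:np.array([190+u/2.8,120+v/2.8])
s,R=tool(); print("R",R.round(3),"jaw",yaw())
X,e=tri([S,T],[sc(461,412),tc(641,294)],[500,-150,106]); print("lid top",X,e)
for n,uv in dict(green=tc(641,294),dark=tc(556,268),brown=tc(466,299),pink=tc(706,347),orange=tc(661,211)).items(): print(n,plane(T,uv,106).round(1))
for n,uv in dict(green=sc(461,412),dark=sc(432,350),brown=sc(351,312)).items(): print("side",n,plane(S,uv,106).round(1))
# cabinet fit
obs=[(S,sc(260,86),(-73,115,190)),(S,sc(348,68),(73,115,190)),(S,sc(421,133),(73,-115,190)),(S,sc(322,156),(-73,-115,190)),
     (T,tc(72,188),(-73,115,190)),(T,tc(275,217),(-73,-115,190))]
f=lambda q:np.concatenate([proj(p,rz(q[2])@np.array(X)+[q[0],q[1],0])-u for p,u,X in obs])
r=least_squares(f,[500,200,0]); print("cab",r.x,r.fun.round(1))
for l,x0 in dict(hinge=[450,300,100],handle=[300,300,158],rack=[400,250,55],catch=[450,200,180]).items():
    u=[models.spot_point(p,l)[0]["centre"] for p in(S,T)]
    print(l,tri([S,T],u,x0),np.round(u,1).tolist())
E
```

```text
R [[ 0.897  0.     0.441]
 [-0.441  0.     0.897]
 [ 0.    -1.     0.   ]] jaw 1.114037728553459
lid top [ 413.07191702 -351.14406206  101.84762689] 0.2419381564671994
green [ 413.7 -350.8  106. ]
dark [ 446.1 -253.6  106. ]
brown [ 412.4 -148.1  106. ]
pink [ 351.  -422.9  106. ]
orange [ 509.8 -377.9  106. ]
side green [ 409.9 -353.8  106. ]
side dark [ 445.4 -258.8  106. ]
side brown [ 412.1 -154.2  106. ]
cab [ 5.96769584e+02  1.62507706e+02 -1.65008948e-01] [-2.2 -1.1  0.9 -1.   1.  -0.2 -1.5 -0.4  0.4 -0.5  1.1 -0.4]
hinge (array([547.04008094, 274.36356978, 110.05508926]), np.float64(0.8365753249282761)) [[273.5, 152.5], [227.0, 188.0]]Traceback (most recent call last):
  File "<stdin>", line 15, in <module>
IndexError: list index out of range
```

```bash
python3 - <<'E'
from h import *
P={n:eyes.capture(n) for n in("side","top")}
S,T=P["side"],P["top"]
sc=lambda u,v:np.array([180+u/2.8,100+v/2.5]); tc=lambda u,v:np.array([190+u/2.8,120+v/2.8])
cab=np.array([596.8,162.5]);a=-.165
print("nominal hinge",rz(a)@[-71,98,100]+[*cab,0])
for l in["hinge","handle","rack"]:
    for p in(S,T): print(l,[(np.round(d["centre"],1).tolist(),round(d["confidence"],2)) for d in models.spot_point(p,l)][:2])
# door axes at angle th: door rotation = rz(a - th)?  free edge (0,-196) swings to -x
obs=[(S,np.array([229,152.]),(-45,-172,158)),(T,np.array([219,246.]),(-45,-172,158)),
 (S,np.array([264,176.]),(43.5,-90,55)),(T,np.array([246,218.]),(43.5,-90,55)),
 (T,tc(82,350),(-45,-172,172)),(S,sc(143,127),(-45,-172,172)),
 (T,tc(118,357),(1,-196,175)),(S,sc(146,142),(1,-196,175))]
f=lambda q:np.concatenate([proj(p,rz(q[2])@np.array(X)+[q[0],q[1],0])-u for p,u,X in obs])
r=least_squares(f,[515,270,-1.5],loss='soft_l1'); print(r.x,f(r.x).reshape(-1,2).round(1).tolist(),"theta",a-r.x[2])
for X in((-45,-172,158),(43.5,-90,55)): print(rz(r.x[2])@np.array(X)+[r.x[0],r.x[1],0])
print(goto([412,-352,131],0.0))
s=ctrl.sense();print(s["joints"].round(2))
E
```

```text
nominal hinge [542.86102521 270.83091432 100.        ]
hinge [([272.8, 153.7], 0.78)]
hinge [([226.9, 189.8], 0.84), ([260.8, 181.9], 0.4)]
handle [([300.1, 164.3], 0.72), ([228.4, 153.1], 0.66)]
handle [([217.6, 244.3], 0.83)]
rack [([265.1, 177.3], 0.87)]
rack [([247.7, 215.7], 0.98)]
[542.36039662 287.28166703  -1.31207474] [[0.1, 1.9], [0.2, -1.4], [-0.3, 0.4], [-0.1, -4.2], [-1.3, -0.4], [-2.5, -0.2], [1.9, 0.5], [-0.7, -0.1]] theta 1.1470747410257858
[364.5719072  286.77864798 158.        ]
[466.48504363 222.20340023  55.        ]
(array([ 525. ,  122.3, -659.2]), np.float64(1.114))
[ 0.89  0.31  1.5   0.    1.33 -0.22]
```

```bash
python3 - <<'E'
from h import *
S,T=[eyes.capture(n) for n in("side","top")]
sc=lambda u,v:np.array([180+u/2.8,100+v/2.5]); tc=lambda u,v:np.array([190+u/2.8,120+v/2.8])
p1,p2=plane(T,tc(91,195),175),plane(T,tc(119,357),175); print(p1,p2,np.arctan2(*(p2-p1)[1::-1]))
tt=cv2.imread("pics/top0.png")[170:260,205:295]; ss=cv2.imread("pics/side0.png")[120:210,220:310]
for th in(1.1,1.3,1.5):
  h=rz(-.165)@[-71,98,0]+[596.8,162.5,0]
  print(th,[(proj(c,rz(-.165-th)@np.array(X)+h).round(1).tolist()) for c in(S,T) for X in((-45,-172,158),(43.5,-90,55),(1,-196,175))])
cv2.imwrite("pics/c2.png",np.hstack([cv2.resize(x,(400,400),interpolation=cv2.INTER_CUBIC) for x in(tt,ss)]))
E
```

```text
[535.82303592 271.77181796 175.        ] [354.84490307 241.00034871 175.        ] -2.9731746425176864
1.1 [[232.1, 156.7], [267.0, 178.5], [235.3, 159.5], [227.1, 244.2], [251.8, 212.6], [242.2, 246.8]]
1.3 [[228.5, 152.5], [262.3, 177.6], [228.6, 155.6], [215.8, 243.9], [247.2, 216.2], [229.9, 249.8]]
1.5 [[226.8, 148.0], [258.0, 176.1], [224.0, 151.0], [204.9, 241.3], [241.9, 218.9], [217.3, 250.2]]
```

View pics/c2.png

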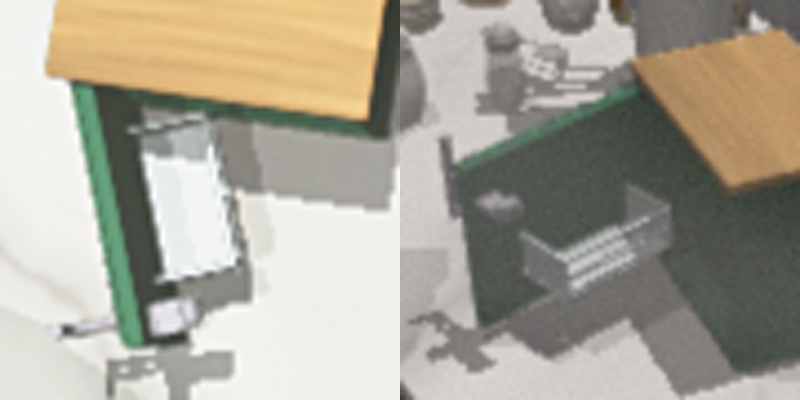

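```bash
python3 -m crank '[{"dp":[30,0,-40]},{"dp":[60,0,-80]},{"dp":[90,0,-120]},{"dp":[130,0,-160],"roll":0.1},{"dp":[170,0,-200],"roll":0.2},{"dp":[210,0,-240],"roll":0.3},{"dp":[240,0,-275],"roll":0.4},{"dp":[270,0,-310],"roll":0.5},{"dp":[300,0,-345],"roll":0.6},{"dp":[330,0,-380],"roll":0.7}]'
```

```text
$[0]: bad value
```

```bash
python3 -m crank '[{"dp":[20,0,-15],"roll":0.05,"gripper":0},{"dp":[45,0,-40],"roll":0.15,"gripper":0},{"dp":[75,0,-65],"roll":0.25,"gripper":0},{"dp":[105,0,-90],"roll":0.35,"gripper":0},{"dp":[135,0,-115],"roll":0.45,"gripper":0},{"dp":[165,0,-140],"roll":0.55,"gripper":0},{"dp":[190,0,-165],"roll":0.65,"gripper":0},{"dp":[215,0,-195],"roll":0.75,"gripper":0},{"dp":[240,0,-225],"roll":0.85,"gripper":0},{"dp":[265,0,-255],"roll":0.95,"gripper":0}]' 40; python3 -c "
from h import *
print(goto([412,-352,230],-0.9),ctrl.sense()['joints'].round(2))"
```

```text
time_s: 2.73
eef_pos: [356.9, 123.7, 253.5]
ee_rot: [0.538, -0.538, 0.458, -0.459]
force: [1.6, 0.2, 0.3]
grip_width: 1.0
(array([478.4,  23.5, -21.1]), np.float64(1.059)) [ 0.02 -0.02  1.89  0.    1.27 -0.14]
```

```bash
python3 -m crank '[{"dp":[40,0,0],"roll":0.11,"gripper":0},{"dp":[80,0,-4],"roll":0.22,"gripper":0},{"dp":[120,0,-8],"roll":0.33,"gripper":0},{"dp":[160,0,-10],"roll":0.44,"gripper":0},{"dp":[200,5,-10],"roll":0.55,"gripper":0},{"dp":[240,10,-15],"roll":0.66,"gripper":0},{"dp":[280,15,-15],"roll":0.77,"gripper":0},{"dp":[320,20,-20],"roll":0.88,"gripper":0},{"dp":[360,24,-20],"roll":0.99,"gripper":0},{"dp":[400,24,-20],"roll":1.06,"gripper":0}]'; python3 -c "
from h import *
print(goto([412,-352,230],-0.9),ctrl.sense()['joints'].round(2))"
```

```text
time_s: 3.57
eef_pos: [402.0, -274.4, 228.6]
ee_rot: [0.232, -0.232, 0.668, -0.668]
force: [0.4, 0.5, 0.4]
grip_width: 1.004
(array([40.2, -1.5, 67.1]), np.float64(-0.002)) [-0.84  0.25  1.65  0.    1.24  0.06]
```

```bash
python3 -m crank '[{"dp":[20,0,34],"roll":0,"gripper":0},{"dp":[40,0,67],"roll":0,"gripper":0},{"dp":[40,20,67],"roll":0,"gripper":0},{"dp":[40,45,67],"roll":0,"gripper":0},{"dp":[40,75,67],"roll":0,"gripper":0},{"dp":[40,105,67],"roll":0,"gripper":0},{"dp":[40,125,67],"roll":0,"gripper":0},{"dp":[40,135,67],"roll":0,"gripper":0},{"dp":[40,135,67],"roll":0,"gripper":0}]'; python3 - <<'E'
from h import *
print(goto([412,-352,94],-0.9))
p=eyes.capture("top"); s=eyes.capture("side")
cv2.imwrite("pics/g3.png",np.hstack([cv2.resize(p["color"][190:270,360:460,::-1],(400,320),interpolation=cv2.INTER_CUBIC),cv2.resize(s["color"][220:320,290:415,::-1],(400,320),interpolation=cv2.INTER_CUBIC)]))
E
```

```text
time_s: 4.32
eef_pos: [412.6, -349.1, 92.6]
ee_rot: [0.234, -0.234, 0.668, -0.666]
force: [-1.4, -0.3, -0.0]
grip_width: 0.997
(array([ 2.3, -1.4,  1.9]), np.float64(0.004))
```

View pics/g3.png

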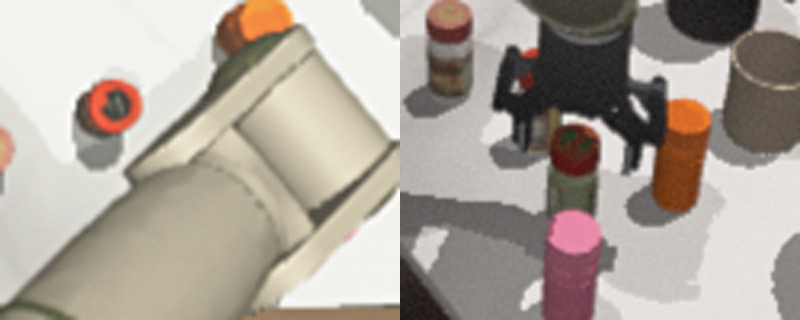

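```bash
python3 - <<'E'
from h import *
s=eyes.capture("side");st,R=tool();p=st["eef_pos"]
f=lambda X:(((proj(s,X)-[290,220])*[3.2,3.2]+[400,0]).round(0))
for k in(-42,0,42): print(k,f(p+R@[0,22,k]),f(p+R@[0,9,k]))
print(f([412,-351,106]),f([412,-351,0]))
E
```

```text
-42 [528. 154.] [528. 144.]
0 [574. 165.] [575. 154.]
42 [621. 175.] [622. 165.]
[575. 140.] [569. 221.]
```

The picture shows the fingers straddling the green-labelled jar (lid at 575,140 in the crop), with the dark, orange and pink jars clear. Closing now.

```bash
python3 -m crank '[{"dp":[0,0,0],"roll":0,"gripper":80},{"dp":[0,0,0],"roll":0,"gripper":120},{"dp":[0,0,0],"roll":0,"gripper":160},{"dp":[0,0,0],"roll":0,"gripper":200},{"dp":[0,0,0],"roll":0,"gripper":200},{"dp":[0,0,0],"roll":0,"gripper":200},{"dp":[0,0,0],"roll":0,"gripper":200},{"dp":[0,0,0],"roll":0,"gripper":200}]' 35
```

```text
time_s: 5.13
eef_pos: [413.3, -349.9, 95.0]
ee_rot: [-0.234, 0.234, -0.667, 0.668]
force: [-0.5, 1.7, 5.9]
grip_width: 0.509
```

```bash
python3 -m crank '[{"dp":[0,-10,0],"roll":0,"gripper":200},{"dp":[0,-30,0],"roll":0,"gripper":200},{"dp":[0,-55,0],"roll":0,"gripper":200},{"dp":[0,-80,0],"roll":0,"gripper":200},{"dp":[0,-105,0],"roll":0,"gripper":200},{"dp":[0,-130,0],"roll":0,"gripper":200},{"dp":[0,-150,0],"roll":0,"gripper":200},{"dp":[0,-160,0],"roll":0,"gripper":200}]'; python3 - <<'E'
from h import *
print(goto([430,100,253],0.161)); print(goto([460,213,253],0.161))
E
```

```text
time_s: 5.8
eef_pos: [413.5, -350.1, 257.5]
ee_rot: [-0.235, 0.234, -0.666, 0.669]
force: [-0.2, -0.4, -0.3]
grip_width: 0.51
(array([-294.1,    3. , -341.1]), np.float64(-1.057))
(array([-388.2,    2.7, -410.6]), np.float64(-1.057))
```

```bash
python3 -m crank '[{"dp":[-8,0,-9],"roll":-0.05,"gripper":200},{"dp":[-25,0,-29],"roll":-0.15,"gripper":200},{"dp":[-50,0,-58],"roll":-0.25,"gripper":200},{"dp":[-75,0,-87],"roll":-0.35,"gripper":200},{"dp":[-100,0,-116],"roll":-0.45,"gripper":200},{"dp":[-125,0,-145],"roll":-0.55,"gripper":200},{"dp":[-150,0,-174],"roll":-0.65,"gripper":200},{"dp":[-175,0,-203],"roll":-0.75,"gripper":200},{"dp":[-200,0,-232],"roll":-0.85,"gripper":200},{"dp":[-220,0,-255],"roll":-0.95,"gripper":200}]'; python3 - <<'E'
from h import *
print(goto([430,100,250],0.161)); print(goto([460,213,250],0.161))
E
```

```text
time_s: 6.63
eef_pos: [424.9, -10.8, 254.2]
ee_rot: [-0.515, 0.515, -0.485, 0.485]
force: [1.3, -1.6, -1.1]
grip_width: 0.511
(array([-110.3,    4.2,   11.7]), np.float64(-0.101))
(array([-221.3,    4.3,   48.4]), np.float64(-0.101))
```

```bash
python3 -m crank '[{"dp":[-25,0,6],"roll":-0.05,"gripper":200},{"dp":[-55,0,14],"roll":-0.1,"gripper":200},{"dp":[-85,0,22],"roll":-0.1,"gripper":200},{"dp":[-110,0,28],"roll":-0.1,"gripper":200},{"dp":[-130,0,33],"roll":-0.1,"gripper":200},{"dp":[-140,0,35],"roll":-0.1,"gripper":200},{"dp":[-140,0,35],"roll":-0.1,"gripper":200}]'; python3 - <<'E'
from h import *
print(ctrl.sense()["eef_pos"],goto([461,213.5,250],0.161))
S,T=eyes.capture("side"),eyes.capture("top")
for n,p in(("S",S),("T",T)):
  for l in("rack","handle","hinge","jar_centre"): print(n,l,[(np.round(d["centre"],1).tolist(),round(d["confidence"],2)) for d in models.spot_point(p,l)][:2])
cv2.imwrite("pics/p4.png",np.hstack([cv2.resize(T["color"][160:270,190:300,::-1],(400,400),interpolation=cv2.INTER_CUBIC),cv2.resize(S["color"][100:220,210:330,::-1],(400,400),interpolation=cv2.INTER_CUBIC)]))
E
```

```text
time_s: 7.22
eef_pos: [452.8, 129.7, 254.0]
ee_rot: [-0.537, 0.538, -0.46, 0.459]
force: [-0.2, 0.1, -0.6]
grip_width: 0.512
[452.79701271 129.6923922  253.95252712] (array([-81.5,   4. ,  21.2]), np.float64(-0.005))
S rack [([263.7, 176.5], 0.76)]
S handle [([231.3, 155.2], 0.94)]
S hinge [([274.7, 154.8], 0.69)]
S jar_centre [([344.0, 306.0], 0.89), ([378.5, 268.7], 0.86)]
T rack [([248.1, 216.2], 0.6)]
T handle []
T hinge []
T jar_centre [([421.2, 195.4], 0.61), ([439.1, 245.6], 0.47)]
```

View pics/p4.png

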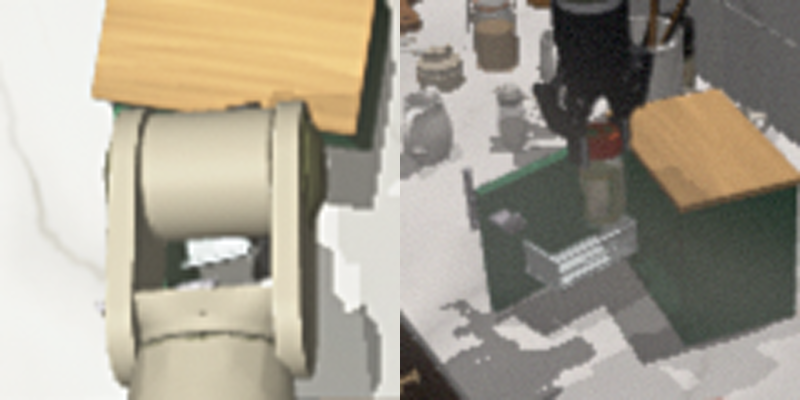

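```bash
python3 - <<'E'
from h import *
S,T=eyes.capture("side"),eyes.capture("top")
tc=lambda u,v:np.array([205+u/4.444,170+v/4.444]); sc=lambda u,v:np.array([220+(u-400)/4.444,120+v/4.444])
h=np.array([542.9,270.8,0])
def rep(phi,h):
  for n,c,uv,z in(("rail1",T,tc(243,262),93),("rail0",T,tc(209,115),93),("near wall",T,tc(160,280),93),("far wall",T,tc(132,130),93),("outer edge free",T,tc(124,345),175),("outer edge hinge",T,tc(75,85),175),("inner top edge",T,tc(100,100),175),
   ("S rail near",S,sc(575,252),93),("S rail far",S,sc(670,207),93),("S near panel",S,sc(522,235),93),("S far panel",S,sc(632,186),93),("S free top",S,sc(462,165),175),("S bar top",S,sc(447,137),172)):
    print(n,(rz(-phi)@(plane(c,uv,z)-h))[:2].round(1))
rep(-1.41,h)
def jar(c,uv): return None
x,e=tri([S,T],[np.array([264.4,176.8]),np.array([248,216.])],[460,210,55]);print(x,e)
E
```

```text
rail1 [  79.  -144.7]
rail0 [ 72.5 -32. ]
near wall [  16.  -146.6]
far wall [ 13.9 -32.5]
outer edge free [   0.5 -191. ]
outer edge hinge [-3.8 -4.9]
inner top edge [ 11.9 -18.6]
S rail near [  73.  -128.7]
S rail far [ 73.6 -26.8]
S near panel [  22.  -145.7]
S far panel [ 24.4 -29.2]
S free top [  12.3 -188. ]
S bar top [ -37.8 -169.1]
[460.87648285 213.02769164  60.17424934] 0.9379623612423984
```

```bash
python3 -m crank '[{"dp":[-15,0,4],"roll":0,"gripper":200},{"dp":[-35,0,9],"roll":0,"gripper":200},{"dp":[-55,0,15],"roll":0,"gripper":200},{"dp":[-70,0,19],"roll":0,"gripper":200},{"dp":[-78,0,21],"roll":0,"gripper":200},{"dp":[-80,10,21],"roll":0,"gripper":200},{"dp":[-80,25,21],"roll":0,"gripper":200},{"dp":[-80,40,21],"roll":0,"gripper":200},{"dp":[-80,52,21],"roll":0,"gripper":200},{"dp":[-80,52,21],"roll":0,"gripper":200}]'; python3 - <<'E'
from h import *
st=ctrl.sense();p=st["eef_pos"];print(p,goto([461,212,199],0.17))
S,T=eyes.capture("side"),eyes.capture("top")
o=np.array([230,100]);k=6
im=cv2.resize(S["color"][100:200,230:330,::-1],(600,600),interpolation=cv2.INTER_CUBIC)
for z in(p[2]-95,p[2]+11):
    q=((proj(S,[p[0],p[1],z])-o+.5)*k).astype(int); cv2.drawMarker(im,tuple(map(int,q)),(0,255,255),0,12)
phi=-1.40;h=np.array([542.9,270.8,0])
def D(x,y,z): return tuple(map(int,(proj(S,rz(phi)@np.array([x,y,z])+h)-o+.5)*k))
for a,b in[((71.5,-35,93),(71.5,-145,93)),((15,-35,93),(15,-145,93)),((15,-35,55),(15,-145,55)),((71.5,-35,55),(71.5,-145,55)),((15,-35,93),(71.5,-35,93)),((15,-145,93),(71.5,-145,93))]:
    cv2.line(im,D(*a),D(*b),(255,0,255),1)
cv2.imwrite("pics/p5.png",im)
E
```

```text
time_s: 8.65
eef_pos: [460.3, 209.8, 199.5]
ee_rot: [-0.535, 0.538, -0.461, 0.459]
force: [0.1, 0.2, -1.7]
grip_width: 0.513
[460.30656643 209.77618683 199.49095616] (array([-2.1,  0.5,  1. ]), np.float64(-0.017))
```

View pics/p5.png

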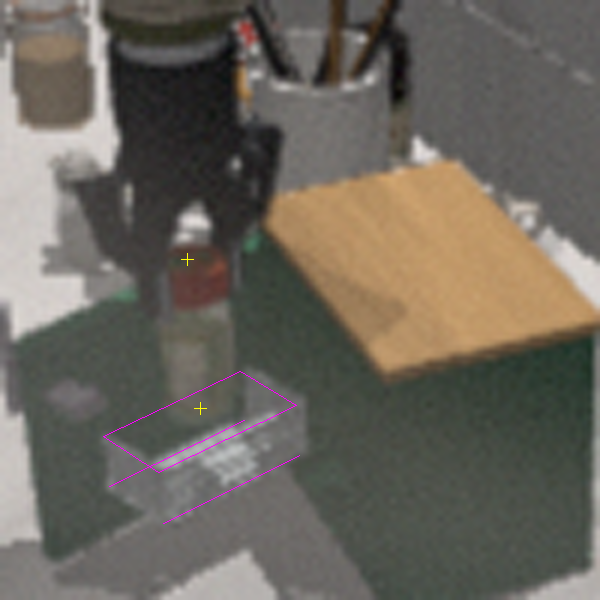

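```bash
python3 -m crank '[{"dp":[-2.5,0,1],"roll":0,"gripper":200},{"dp":[-2.5,6,1],"roll":0,"gripper":200},{"dp":[-2.5,14,1],"roll":0,"gripper":200},{"dp":[-2.5,20,1],"roll":0,"gripper":200},{"dp":[-2.5,25,1],"roll":0,"gripper":200},{"dp":[-2.5,25,1],"roll":0,"gripper":200}]';python3 -m crank '[{"dp":[0,5,0],"roll":0,"gripper":200},{"dp":[0,10,0],"roll":0,"gripper":200},{"dp":[0,14,0],"roll":0,"gripper":200},{"dp":[0,17,0],"roll":0,"gripper":200},{"dp":[0,17,0],"roll":0,"gripper":200}]'
python3 - <<'E'
from h import *
st=ctrl.sense();print(st["wrist_torque"])
S=eyes.capture("side")
cv2.imwrite("pics/p6.png",cv2.resize(S["color"][100:200,230:330,::-1],(600,600),interpolation=cv2.INTER_CUBIC))
E
```

```text
time_s: 9.25
eef_pos: [461.6, 213.3, 176.0]
ee_rot: [-0.536, 0.538, -0.461, 0.46]
force: [-0.2, 0.0, -1.4]
grip_width: 0.506
time_s: 9.67
eef_pos: [461.8, 213.3, 159.6]
ee_rot: [-0.537, 0.537, -0.46, 0.46]
force: [0.8, 0.6, -0.8]
grip_width: 0.506
[0.14025143 0.02403113 0.02722539]
```

View pics/p6.png

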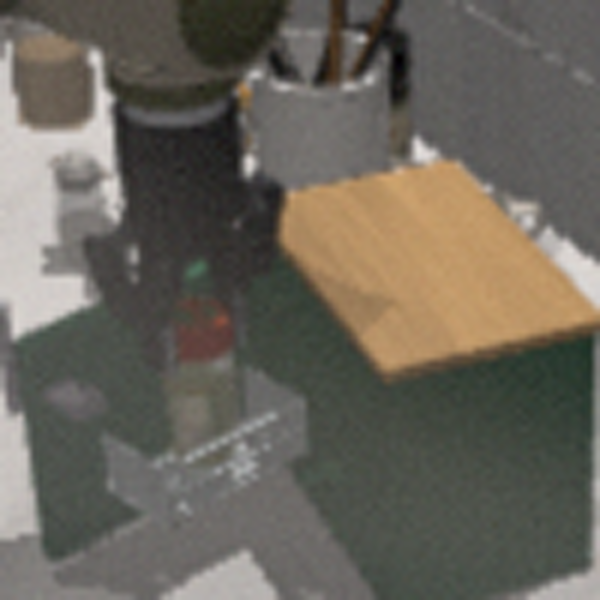

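The jar (lid at 205,330) hangs behind the rack rail and inside it, with no contact force. Lowering it the rest of the way.

```bash
python3 -m crank '[{"dp":[0,3,0],"roll":0,"gripper":200},{"dp":[0,5,0],"roll":0,"gripper":200},{"dp":[0,7,0],"roll":0,"gripper":200},{"dp":[0,8.5,0],"roll":0,"gripper":200},{"dp":[0,8.5,0],"roll":0,"gripper":200}]';
```

```text
time_s: 10.13
eef_pos: [462.0, 213.3, 151.5]
ee_rot: [-0.537, 0.537, -0.46, 0.46]
force: [0.3, 0.2, -1.5]
grip_width: 0.508
```

```bash
python3 -m crank '[{"dp":[0,1,0],"roll":0,"gripper":200},{"dp":[0,2,0],"roll":0,"gripper":200},{"dp":[0,2,0],"roll":0,"gripper":200}]';python3 -m crank '[{"dp":[0,1,0],"roll":0,"gripper":200},{"dp":[0,2,0],"roll":0,"gripper":200},{"dp":[0,2,0],"roll":0,"gripper":200}]'
```

```text
time_s: 10.38
eef_pos: [462.3, 213.4, 150.0]
ee_rot: [0.537, -0.537, 0.46, -0.46]
force: [-1.7, -0.1, 1.5]
grip_width: 0.509
time_s: 10.63
eef_pos: [462.8, 213.3, 149.9]
ee_rot: [0.538, -0.536, 0.459, -0.461]
force: [-4.1, -2.7, 18.2]
grip_width: 0.506
```

```bash
python3 -m crank '[{"dp":[0,-1.5,0],"roll":0,"gripper":200},{"dp":[0,-2,0],"roll":0,"gripper":150},{"dp":[0,-2,0],"roll":0,"gripper":100},{"dp":[0,-2,0],"roll":0,"gripper":60},{"dp":[0,-2,0],"roll":0,"gripper":40},{"dp":[0,-2,0],"roll":0,"gripper":40}]';python3 -m crank '[{"dp":[0,-5,0],"roll":0,"gripper":40},{"dp":[0,-20,0],"roll":0,"gripper":40},{"dp":[0,-45,0],"roll":0,"gripper":40},{"dp":[0,-75,0],"roll":0,"gripper":40},{"dp":[0,-100,0],"roll":0,"gripper":60},{"dp":[0,-110,0],"roll":0,"gripper":80},{"dp":[0,-110,0],"roll":0,"gripper":100}]'
python3 - <<'E'
from h import *
st=ctrl.sense();print(st["joints"].round(2))
S,T=eyes.capture("side"),eyes.capture("top")
print(goto([366,287.5,260],-1.41))
for n,p in(("S",S),("T",T)):
  for l in("handle","jar_centre"): print(n,l,[(np.round(d["centre"],1).tolist(),round(d["confidence"],2)) for d in models.spot_point(p,l)][:3])
cv2.imwrite("pics/p7.png",cv2.resize(S["color"][90:200,210:330,::-1],(654,600),interpolation=cv2.INTER_CUBIC))
E
```

```text
time_s: 11.13
eef_pos: [462.0, 213.3, 149.6]
ee_rot: [-0.537, 0.537, -0.46, 0.46]
force: [-0.3, -0.6, 0.2]
grip_width: 0.844
time_s: 11.72
eef_pos: [462.8, 213.5, 261.9]
ee_rot: [0.538, -0.536, 0.459, -0.461]
force: [0.7, 0.6, -0.1]
grip_width: 0.609
[ 0.2   0.27  1.53 -0.    1.34  0.05]
(array([-88. ,  -1.2, -83.2]), np.float64(1.564))
S handle [([300.3, 163.6], 0.6)]
S jar_centre [([261.3, 164.3], 0.78), ([377.5, 270.7], 0.63), ([342.9, 304.2], 0.57)]
T handle []
T jar_centre [([421.3, 195.6], 0.75), ([441.5, 244.8], 0.59), ([244.6, 214.5], 0.5)]
```

View pics/p7.png

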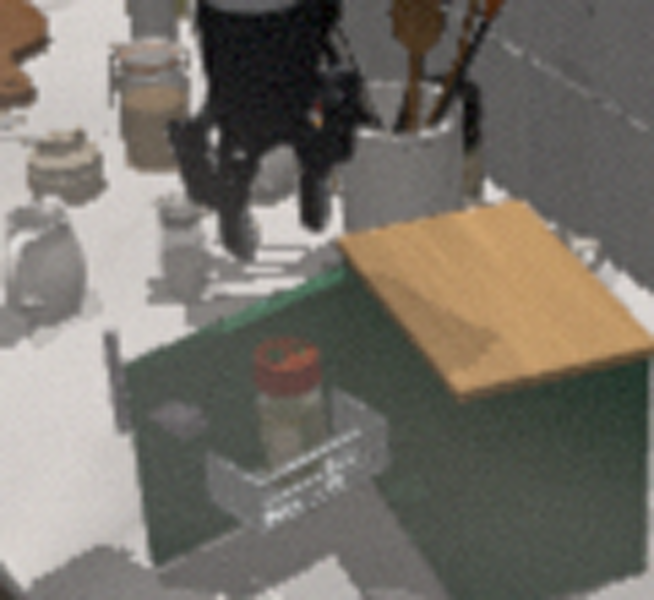

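```bash
python3 - <<'E'
from h import *
S,T=eyes.capture("side"),eyes.capture("top")
print("T",plane(T,(218.5,244.7),172),"S",plane(S,(230.2,150.5),172),"tri",tri([S,T],[np.array([230.2,150.5]),np.array([218.5,244.7])],[360,280,172]))
print("T free",plane(T,(205+124/4.444,170+345/4.444),175))
h=np.array([542.9,270.8,0])
for phi in(-1.38,-1.4,-1.42): print(phi,rz(phi)@[-45,-172,0]+h,rz(phi)@[1,-196,0]+h)
E
python3 -m crank '[{"dp":[-5,0,-4],"roll":0.1,"gripper":110},{"dp":[-15,0,-12],"roll":0.22,"gripper":120},{"dp":[-27,0,-22],"roll":0.34,"gripper":125},{"dp":[-39,0,-34],"roll":0.46,"gripper":125},{"dp":[-50,0,-46],"roll":0.58,"gripper":125},{"dp":[-60,0,-58],"roll":0.7,"gripper":125},{"dp":[-70,0,-68],"roll":0.82,"gripper":125},{"dp":[-80,0,-76],"roll":0.94,"gripper":125},{"dp":[-86,0,-82],"roll":1.06,"gripper":125},{"dp":[-88,0,-83],"roll":1.18,"gripper":125}]'
python3 -c "
from h import *
print(ctrl.sense()['joints'].round(2),goto([364,287,225],-1.4))"
```

```text
T [364.38552204 285.29745256 172.        ] S [369.74945706 283.99705801 172.        ] tri (array([366.46711755, 284.13665228, 172.9507476 ]), np.float64(0.8706385187550723))
T free [354.40955898 239.75069672 175.        ]
-1.38 [365.48735537 282.36518588   0.        ] [350.64634888 232.64854354   0.        ]
-1.4 [365.75412501 285.91088927   0.        ] [349.92182007 236.50099026   0.        ]
-1.42 [366.09175064 289.4505485    0.        ] [349.27447995 240.36715613   0.        ]
time_s: 12.95
eef_pos: [365.5, 288.2, 259.6]
ee_rot: [0.188, -0.189, 0.682, -0.681]
force: [-0.1, -0.3, -0.7]
grip_width: 0.512
[0.42 0.18 1.66 0.   1.31 1.45] (array([ 1.9, 34.6,  0.3]), np.float64(0.369))
```

```bash
python3 -m crank '[{"dp":[0,10,1],"roll":0.12,"gripper":125},{"dp":[0,25,1.5],"roll":0.24,"gripper":125},{"dp":[0,40,2],"roll":0.36,"gripper":125},{"dp":[0,52,2],"roll":0.37,"gripper":125},{"dp":[0,55,2],"roll":0.37,"gripper":125},{"dp":[0,55,2],"roll":0.37,"gripper":125}]'
python3 - <<'E'
from h import *
print(ctrl.sense()['joints'].round(2),goto([366,286,166],-1.4))
S,T=eyes.capture("side"),eyes.capture("top")
st,R=tool();p=st["eef_pos"]
im=cv2.resize(S["color"][110:180,190:270,::-1],(640,560),interpolation=cv2.INTER_CUBIC)
for X in(p+R@[0,20,-21],p+R@[0,20,21],[366,286,172]):
    q=((proj(S,X)-[190,110]+.5)*8).astype(int);cv2.drawMarker(im,tuple(map(int,q)),(0,255,255),0,14)
cv2.imwrite("pics/p8.png",im)
E
```

```text
time_s: 13.45
eef_pos: [367.3, 285.7, 204.1]
ee_rot: [-0.061, 0.063, -0.704, 0.705]
force: [0.3, -0.2, 0.5]
grip_width: 0.512
[0.41 0.23 1.74 0.   1.17 1.8 ] (array([ 1.2, 38.1, -0.5]), np.float64(0.005))
```

View pics/p8.png

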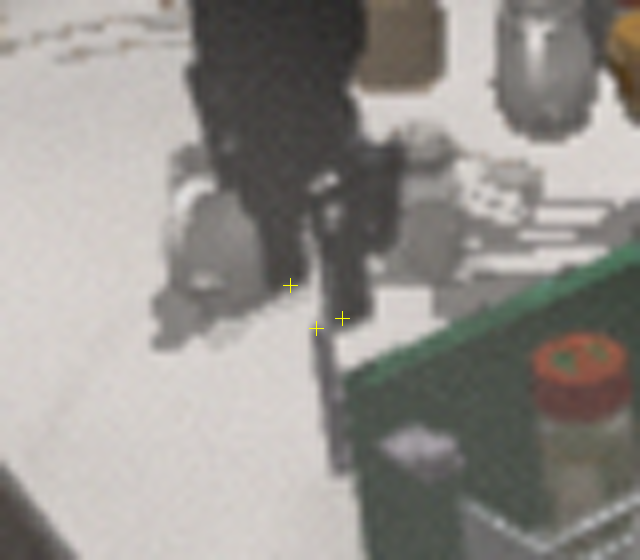

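The bar top (322,333) sits midway between the two fingertips (283,285 and 350,320), and the jar stands upright. Descending and gripping.

```bash
python3 -m crank '[{"dp":[1,8,0],"roll":0,"gripper":125},{"dp":[1,18,0],"roll":0,"gripper":125},{"dp":[1,28,0],"roll":0,"gripper":125},{"dp":[1,34,0],"roll":0,"gripper":125},{"dp":[1,37,0],"roll":0,"gripper":125},{"dp":[1,37,0],"roll":0,"gripper":125}]'
python3 -m crank '[{"dp":[0,0,0],"roll":0,"gripper":150},{"dp":[0,0,0],"roll":0,"gripper":170},{"dp":[0,0,0],"roll":0,"gripper":190},{"dp":[0,0,0],"roll":0,"gripper":210},{"dp":[0,0,0],"roll":0,"gripper":230},{"dp":[0,0,0],"roll":0,"gripper":240},{"dp":[0,0,0],"roll":0,"gripper":240}]' 30
python3 -c "
from h import *
print(ctrl.sense()['joints'].round(2))"
```

```text
time_s: 14.05
eef_pos: [366.5, 285.6, 167.4]
ee_rot: [-0.062, 0.062, -0.704, 0.704]
force: [0.0, 0.9, -0.2]
grip_width: 0.511
time_s: 14.63
eef_pos: [366.7, 285.8, 168.1]
ee_rot: [0.062, -0.062, 0.704, -0.704]
force: [-1.5, 0.0, 3.5]
grip_width: 0.104
[0.41 0.27 1.79 0.   1.08 1.81]
```

```bash
cat >> h.py <<'E'
H=np.array([542.9,270.8,0]);
def phi_now(h=H):
    d=ctrl.sense()["eef_pos"]-h; return (np.arctan2(d[1],d[0])+1.8265+np.pi)%(2*np.pi)-np.pi
def arc(steps,h=H):
    s,R=tool(); d=(s["eef_pos"]-h)*[1,1,0]; print("phi",round(phi_now(h),4),"r",np.hypot(*d[:2]).round(1))
    for a in np.cumsum(steps): 
        v=R.T@(rz(a)@d-d); print([round(v[0],1),0,round(v[2],1)],round(-a,3))
E
python3 -c "
from h import *
arc([.01,.025]+[.035]*8)"
```

```text
phi -1.3999 r 176.9
[np.float64(0.4), 0, np.float64(1.7)] -0.01
[np.float64(1.5), 0, np.float64(6.0)] -0.035
[np.float64(2.8), 0, np.float64(12.1)] -0.07
[np.float64(3.8), 0, np.float64(18.2)] -0.105
[np.float64(4.7), 0, np.float64(24.3)] -0.14
[np.float64(5.3), 0, np.float64(30.5)] -0.175
[np.float64(5.7), 0, np.float64(36.6)] -0.21
[np.float64(5.9), 0, np.float64(42.8)] -0.245
[np.float64(5.9), 0, np.float64(49.0)] -0.28
[np.float64(5.7), 0, np.float64(55.2)] -0.315
```

```bash
python3 -m crank '[{"dp":[0.4,0,1.7],"roll":-0.01,"gripper":240},{"dp":[1.5,0,6],"roll":-0.035,"gripper":240},{"dp":[2.8,0,12],"roll":-0.07,"gripper":240},{"dp":[3.8,0,18],"roll":-0.105,"gripper":240},{"dp":[4.7,0,24.3],"roll":-0.14,"gripper":240},{"dp":[5.3,0,30.5],"roll":-0.175,"gripper":240},{"dp":[5.7,0,36.6],"roll":-0.21,"gripper":240},{"dp":[5.9,0,42.8],"roll":-0.245,"gripper":240},{"dp":[5.9,0,49],"roll":-0.28,"gripper":240},{"dp":[5.7,0,55],"roll":-0.315,"gripper":240}]'
python3 -c "
from h import *
arc([.035]*10)"
```

```text
time_s: 15.47
eef_pos: [372.8, 230.6, 168.2]
ee_rot: [0.174, -0.17, 0.686, -0.686]
force: [13.7, 5.2, -7.1]
grip_width: 0.1
phi -1.0827 r 174.8
[np.float64(1.5), 0, np.float64(5.9)] -0.035
[np.float64(2.7), 0, np.float64(11.9)] -0.07
[np.float64(3.8), 0, np.float64(18.0)] -0.105
[np.float64(4.6), 0, np.float64(24.0)] -0.14
[np.float64(5.2), 0, np.float64(30.1)] -0.175
[np.float64(5.6), 0, np.float64(36.2)] -0.21
[np.float64(5.8), 0, np.float64(42.3)] -0.245
[np.float64(5.8), 0, np.float64(48.4)] -0.28
[np.float64(5.6), 0, np.float64(54.5)] -0.315
[np.float64(5.1), 0, np.float64(60.6)] -0.35
```

```bash
sed -i 's/^H=.*/H=np.array([544.3,277.2,0])/' h.py; python3 -c "
from h import *
s,R=tool();print(R.T@[2,0.5,0])
arc([.035]*10)"
```

```text
[-1.99920829  0.01363343  0.5029715 ]
phi -1.0495 r 177.7
[np.float64(1.3), 0, np.float64(6.1)] -0.035
[np.float64(2.4), 0, np.float64(12.2)] -0.07
[np.float64(3.2), 0, np.float64(18.4)] -0.105
[np.float64(3.9), 0, np.float64(24.6)] -0.14
[np.float64(4.3), 0, np.float64(30.8)] -0.175
[np.float64(4.5), 0, np.float64(37.0)] -0.21
[np.float64(4.5), 0, np.float64(43.2)] -0.245
[np.float64(4.3), 0, np.float64(49.4)] -0.28
[np.float64(3.8), 0, np.float64(55.6)] -0.315
[np.float64(3.1), 0, np.float64(61.8)] -0.35
```

Applying the corrected arc, with −2 on tool x to relieve the radial load.

```bash
python3 -m crank '[{"dp":[0.3,0,6],"roll":-0.035,"gripper":240},{"dp":[0.5,0,12],"roll":-0.07,"gripper":240},{"dp":[1.2,0,18.4],"roll":-0.105,"gripper":240},{"dp":[1.9,0,24.6],"roll":-0.14,"gripper":240},{"dp":[2.3,0,30.8],"roll":-0.175,"gripper":240},{"dp":[2.5,0,37],"roll":-0.21,"gripper":240},{"dp":[2.5,0,43],"roll":-0.245,"gripper":240},{"dp":[2.3,0,49.4],"roll":-0.28,"gripper":240},{"dp":[1.8,0,55.6],"roll":-0.315,"gripper":240},{"dp":[1.1,0,61.8],"roll":-0.35,"gripper":240}]'
python3 -c "
from h import *
s,R=tool();print('force tool',R.T@s['force'])
arc([.035]*10)"
```

```text
time_s: 16.3
eef_pos: [399.3, 175.3, 168.1]
ee_rot: [-0.289, 0.288, -0.645, 0.645]
force: [1.0, 1.1, 3.0]
grip_width: 0.101
force tool [-1.54245885 -2.96918625  0.01330157]
phi -0.7024 r 177.3
[np.float64(1.3), 0, np.float64(6.1)] -0.035
[np.float64(2.4), 0, np.float64(12.2)] -0.07
[np.float64(3.3), 0, np.float64(18.3)] -0.105
[np.float64(3.9), 0, np.float64(24.5)] -0.14
[np.float64(4.4), 0, np.float64(30.7)] -0.175
[np.float64(4.6), 0, np.float64(36.9)] -0.21
[np.float64(4.6), 0, np.float64(43.1)] -0.245
[np.float64(4.4), 0, np.float64(49.3)] -0.28
[np.float64(4.0), 0, np.float64(55.5)] -0.315
[np.float64(3.3), 0, np.float64(61.6)] -0.35
```

```bash
python3 -m crank '[{"dp":[1.3,0,6],"roll":-0.035,"gripper":240},{"dp":[2.4,0,12],"roll":-0.07,"gripper":240},{"dp":[3.3,0,18.3],"roll":-0.105,"gripper":240},{"dp":[3.9,0,24.5],"roll":-0.14,"gripper":240},{"dp":[4.4,0,30.7],"roll":-0.175,"gripper":240},{"dp":[4.6,0,36.9],"roll":-0.21,"gripper":240},{"dp":[4.6,0,42],"roll":-0.24,"gripper":240},{"dp":[4.5,0,46],"roll":-0.26,"gripper":240},{"dp":[4.3,0,49.4],"roll":-0.28,"gripper":240},{"dp":[4.2,0,51],"roll":-0.29,"gripper":240}]'
python3 -c "
from h import *
s,R=tool();print('force tool',R.T@s['force'],s['wrist_torque'])
arc([.015]*8)"
```

```text
time_s: 17.13
eef_pos: [434.5, 138.1, 168.1]
ee_rot: [-0.379, 0.378, -0.597, 0.597]
force: [1.9, 1.7, 4.2]
grip_width: 0.102
force tool [-2.37214383 -4.15043299  0.94644121] [ 0.30064678 -0.18417938 -0.06667036]
phi -0.4126 r 177.2
[np.float64(0.6), 0, np.float64(2.6)] -0.015
[np.float64(1.1), 0, np.float64(5.2)] -0.03
[np.float64(1.6), 0, np.float64(7.8)] -0.045
[np.float64(2.1), 0, np.float64(10.4)] -0.06
[np.float64(2.5), 0, np.float64(13.0)] -0.075
[np.float64(2.9), 0, np.float64(15.7)] -0.09
[np.float64(3.2), 0, np.float64(18.3)] -0.105
[np.float64(3.6), 0, np.float64(20.9)] -0.12
```

```bash
python3 -m crank '[{"dp":[0.5,0,2],"roll":-0.01,"gripper":240},{"dp":[0.8,0,4],"roll":-0.02,"gripper":240},{"dp":[1.2,0,6],"roll":-0.03,"gripper":240},{"dp":[1.5,0,8],"roll":-0.045,"gripper":240},{"dp":[1.8,0,10],"roll":-0.055,"gripper":240}]'
python3 -c "
from h import *
s,R=tool();print('force tool',R.T@s['force'],phi_now())"
python3 -m crank '[{"dp":[0.4,0,2],"roll":-0.01,"gripper":240},{"dp":[0.8,0,3.5],"roll":-0.02,"gripper":240},{"dp":[1.1,0,5],"roll":-0.03,"gripper":240},{"dp":[1.3,0,6.5],"roll":-0.04,"gripper":240}]'
python3 -c "
from h import *
s,R=tool();print('force tool',R.T@s['force']);arc([.01]*8)"
```

```text
time_s: 17.55
eef_pos: [442.4, 132.3, 168.1]
ee_rot: [-0.395, 0.395, -0.586, 0.587]
force: [0.1, 1.8, 5.3]
grip_width: 0.1
force tool [-1.6800775  -5.2576922  -0.53241575] -0.357459673996102
time_s: 17.88
eef_pos: [447.9, 128.6, 168.1]
ee_rot: [-0.407, 0.407, -0.578, 0.579]
force: [0.1, 0.8, 5.7]
grip_width: 0.106
force tool [-0.76127851 -5.72718242 -0.17164384]
phi -0.3201 r 177.1
[np.float64(0.4), 0, np.float64(1.7)] -0.01
[np.float64(0.8), 0, np.float64(3.5)] -0.02
[np.float64(1.1), 0, np.float64(5.2)] -0.03
[np.float64(1.5), 0, np.float64(6.9)] -0.04
[np.float64(1.8), 0, np.float64(8.7)] -0.05
[np.float64(2.1), 0, np.float64(10.4)] -0.06
[np.float64(2.4), 0, np.float64(12.2)] -0.07
[np.float64(2.7), 0, np.float64(13.9)] -0.08
```

```bash
cat > f.py <<'E'
from h import *
s,R=tool();print('force tool',(R.T@s['force']).round(1),'phi',phi_now().round(4),'torque',(R.T@s['wrist_torque']).round(2))
E
python3 -m crank '[{"dp":[0.4,0,1.7],"roll":-0.01,"gripper":240},{"dp":[0.8,0,3.5],"roll":-0.02,"gripper":240},{"dp":[1.1,0,5.2],"roll":-0.03,"gripper":240}]' | grep force; python3 f.py
python3 -m crank '[{"dp":[0.4,0,1.7],"roll":-0.01,"gripper":240},{"dp":[0.8,0,3.5],"roll":-0.02,"gripper":240},{"dp":[1.1,0,5.2],"roll":-0.03,"gripper":240}]' | grep force; python3 f.py
```

```text
force: [1.0, 0.2, 5.3]
force tool [-0.5 -5.3  0.9] phi -0.2902 torque [-0.01  0.08  0.09]
force: [-7.2, 3.3, 10.7]
force tool [ -1.1 -10.6  -7.8] phi -0.2677 torque [-1.19  0.11  0.26]
```

```bash
python3 -m crank '[{"dp":[0.4,0,1.7],"roll":-0.01,"gripper":240},{"dp":[0.8,0,3.5],"roll":-0.02,"gripper":240},{"dp":[1.1,0,5.2],"roll":-0.03,"gripper":240}]' | grep force; python3 f.py
python3 -m crank '[{"dp":[0.4,0,1.7],"roll":-0.01,"gripper":240},{"dp":[0.8,0,3.5],"roll":-0.02,"gripper":240},{"dp":[0.8,0,3.5],"roll":-0.02,"gripper":240}]' | grep force; python3 f.py
```

```text
force: [-3.3, 0.9, 7.4]
force tool [ 0.  -7.4 -3.4] phi -0.235 torque [-0.6   0.06  0.13]
force: [2.0, -0.8, 4.8]
force tool [ 0.3 -4.8  2.2] phi -0.208 torque [ 0.31  0.02 -0.13]
```

```bash
python3 -m crank '[{"dp":[0.2,0,0.9],"roll":-0.005,"gripper":240},{"dp":[0.4,0,1.8],"roll":-0.01,"gripper":240},{"dp":[0.4,0,1.8],"roll":-0.01,"gripper":240}]' | grep force; python3 f.py
python3 -m crank '[{"dp":[0.2,0,0.9],"roll":-0.005,"gripper":240},{"dp":[0.4,0,1.8],"roll":-0.01,"gripper":240},{"dp":[0.4,0,1.8],"roll":-0.01,"gripper":240}]' | grep force; python3 f.py
python3 -m crank '[{"dp":[0.2,0,0.9],"roll":-0.005,"gripper":240},{"dp":[0.2,0,0.9],"roll":-0.005,"gripper":240}]' | grep force; python3 f.py
```

```text
force: [3.6, -3.2, 4.4]
force tool [ 2.3 -4.4  4.2] phi -0.1969 torque [ 0.61  0.02 -0.28]
force: [3.5, -4.8, 3.5]
force tool [ 3.9 -3.5  4.5] phi -0.1861 torque [ 0.79  0.04 -0.44]
force: [2.6, -3.4, 6.6]
force tool [ 2.8 -6.6  3.2] phi -0.1835 torque [ 0.29 -0.02 -0.35]
```

```bash
python3 -m crank '[{"dp":[0.2,0,0.9],"roll":-0.005,"gripper":240},{"dp":[0.2,0,0.9],"roll":-0.005,"gripper":240}]' | grep force; python3 f.py
python3 -m crank '[{"dp":[0.2,0,0.9],"roll":-0.005,"gripper":240},{"dp":[0.2,0,0.9],"roll":-0.005,"gripper":240}]' | grep force; python3 f.py
```

```text
force: [-1.8, -0.6, 8.8]
force tool [ 0.9 -8.8 -1.7] phi -0.1823 torque [-0.26  0.03 -0.3 ]
force: [-6.9, -0.6, 10.8]
force tool [  2.  -10.8  -6.7] phi -0.1809 torque [-0.88  0.1  -0.14]
```

```bash
python3 -m crank '[{"dp":[0,0,-0.5],"roll":0,"gripper":240},{"dp":[0,0,-0.8],"roll":0,"gripper":225},{"dp":[0,0,-0.8],"roll":0,"gripper":200},{"dp":[0,0,-0.8],"roll":0,"gripper":170},{"dp":[0,0,-0.8],"roll":0,"gripper":140},{"dp":[0,0,-0.8],"roll":0,"gripper":125},{"dp":[0,0,-0.8],"roll":0,"gripper":125}]'; python3 f.py
python3 -m crank '[{"dp":[0,-6,-0.8],"roll":0,"gripper":125},{"dp":[0,-18,-0.8],"roll":0,"gripper":125},{"dp":[0,-33,-0.8],"roll":0,"gripper":125},{"dp":[0,-50,-0.8],"roll":0,"gripper":125},{"dp":[0,-60,-0.8],"roll":0,"gripper":125},{"dp":[0,-60,-0.8],"roll":0,"gripper":125}]'
python3 - <<'E'
from h import *
S=eyes.capture("side")
cv2.imwrite("pics/p9.png",cv2.resize(S["color"][100:210,210:340,::-1],(709,600),interpolation=cv2.INTER_CUBIC))
E
```

```text
time_s: 20.47
eef_pos: [469.5, 116.6, 167.6]
ee_rot: [0.447, -0.447, 0.548, -0.548]
force: [0.6, -0.0, 0.6]
grip_width: 0.514
force tool [-0.1 -0.6  0.6] phi -0.1798 torque [-0.02  0.04  0.01]
time_s: 20.97
eef_pos: [469.7, 116.8, 230.0]
ee_rot: [-0.448, 0.446, -0.547, 0.549]
force: [0.5, -0.6, 0.3]
grip_width: 0.51
```

View pics/p9.png

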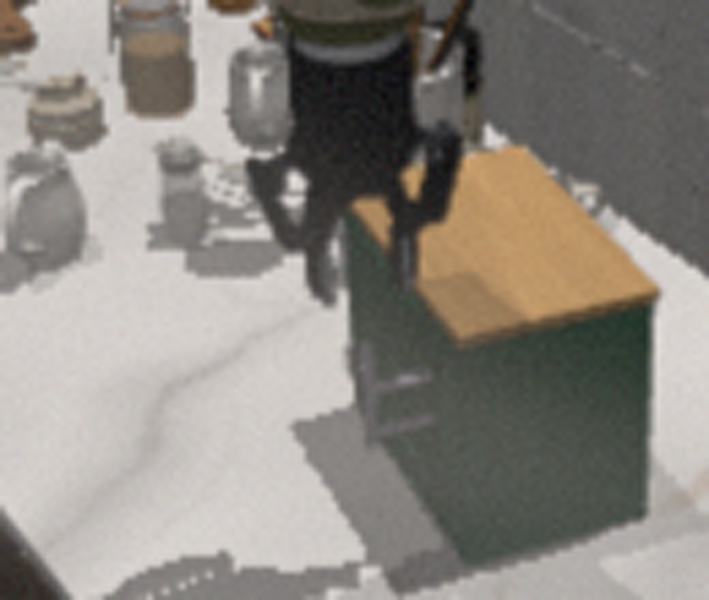

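The door is shut flush with the front, with the handle bar at (370,400), and the hand is well clear above it. I'll wait about 1 s to confirm the catch alone holds it.

```bash
python3 -m crank '[{"dp":[0,0,0],"roll":0,"gripper":125},{"dp":[0,0,0],"roll":0,"gripper":125},{"dp":[0,0,0],"roll":0,"gripper":125},{"dp":[0,0,0],"roll":0,"gripper":125},{"dp":[0,0,0],"roll":0,"gripper":125},{"dp":[0,0,0],"roll":0,"gripper":125},{"dp":[0,0,0],"roll":0,"gripper":125},{"dp":[0,0,0],"roll":0,"gripper":125},{"dp":[0,0,0],"roll":0,"gripper":125},{"dp":[0,0,0],"roll":0,"gripper":125}]'
python3 - <<'E'
from h import *
a=cv2.resize(eyes.capture("side")["color"][100:210,210:340,::-1],(709,600),interpolation=cv2.INTER_CUBIC)
b=cv2.imread("pics/p9.png"); d=cv2.absdiff(a,b)[330:460,340:460]; print("diff",d.mean(),d.max())
st,R=tool();print(goto([469.5,116.6,168],None))
E
```

```text
time_s: 21.85
eef_pos: [468.9, 116.7, 227.8]
ee_rot: [-0.447, 0.447, -0.548, 0.548]
force: [-0.4, 0.4, -0.4]
grip_width: 0.507
diff 2.1406837606837605 12
(array([-0. , 59.8,  0.6]), 0)
```

The door didn't move (image difference is noise level). Re-gripping the bar.

```bash
python3 -m crank '[{"dp":[0,10,0.5],"roll":0,"gripper":125},{"dp":[0,25,0.5],"roll":0,"gripper":125},{"dp":[0,40,0.5],"roll":0,"gripper":125},{"dp":[0,52,0.5],"roll":0,"gripper":125},{"dp":[0,60,0.5],"roll":0,"gripper":125},{"dp":[0,60,0.5],"roll":0,"gripper":125}]'
python3 -m crank '[{"dp":[0,0,0],"roll":0,"gripper":150},{"dp":[0,0,0],"roll":0,"gripper":170},{"dp":[0,0,0],"roll":0,"gripper":190},{"dp":[0,0,0],"roll":0,"gripper":210},{"dp":[0,0,0],"roll":0,"gripper":230},{"dp":[0,0,0],"roll":0,"gripper":240},{"dp":[0,0,0],"roll":0,"gripper":240}]' 35
python3 f.py; python3 -c "
from h import *
arc([-.01]*10)"
```

```text
time_s: 22.4
eef_pos: [469.1, 116.6, 166.7]
ee_rot: [0.447, -0.448, 0.548, -0.547]
force: [-0.0, -0.7, 0.9]
grip_width: 0.507
time_s: 22.98
eef_pos: [469.2, 116.6, 167.9]
ee_rot: [0.447, -0.447, 0.548, -0.548]
force: [-3.3, -0.6, 3.3]
grip_width: 0.104
force tool [ 1.3 -3.3 -3.1] phi -0.182 torque [-0.49 -0.01 -0.1 ]
phi -0.182 r 177.3
[np.float64(-0.4), 0, np.float64(-1.7)] 0.01
[np.float64(-0.9), 0, np.float64(-3.4)] 0.02
[np.float64(-1.3), 0, np.float64(-5.2)] 0.03
[np.float64(-1.8), 0, np.float64(-6.9)] 0.04
[np.float64(-2.3), 0, np.float64(-8.6)] 0.05
[np.float64(-2.8), 0, np.float64(-10.3)] 0.06
[np.float64(-3.3), 0, np.float64(-12.0)] 0.07
[np.float64(-3.9), 0, np.float64(-13.6)] 0.08
[np.float64(-4.4), 0, np.float64(-15.3)] 0.09
[np.float64(-5.0), 0, np.float64(-17.0)] 0.1
```

```bash
python3 -m crank '[{"dp":[-0.4,0,-1.7],"roll":0.01,"gripper":240},{"dp":[-0.9,0,-3.4],"roll":0.02,"gripper":240},{"dp":[-1.3,0,-5.2],"roll":0.03,"gripper":240},{"dp":[-1.8,0,-6.9],"roll":0.04,"gripper":240}]'|grep force; python3 f.py
python3 -m crank '[{"dp":[-0.5,0,-1.7],"roll":0.01,"gripper":240},{"dp":[-1,0,-3.4],"roll":0.02,"gripper":240},{"dp":[-1.5,0,-5.1],"roll":0.03,"gripper":240},{"dp":[-2,0,-6.8],"roll":0.04,"gripper":240},{"dp":[-2.6,0,-8.5],"roll":0.05,"gripper":240},{"dp":[-3.2,0,-10.2],"roll":0.06,"gripper":240}]'; python3 f.py
python3 -c "
from h import *
arc([-.015,-.02,-.025]+[-.035]*7)"
```

```text
force: [1.2, -1.6, 1.8]
force tool [ 1.2 -1.8  1.5] phi -0.219 torque [ 0.17 -0.02 -0.25]
time_s: 23.82
eef_pos: [453.1, 125.3, 168.0]
ee_rot: [0.419, -0.42, 0.569, -0.569]
force: [-2.4, -5.2, 5.2]
grip_width: 0.104
force tool [ 5.7 -5.2 -0.7] phi -0.2848 torque [-0.15 -0.01 -0.86]
phi -0.2848 r 177.2
[np.float64(-0.6), 0, np.float64(-2.6)] 0.015
[np.float64(-1.6), 0, np.float64(-6.0)] 0.035
[np.float64(-2.8), 0, np.float64(-10.2)] 0.06
[np.float64(-4.8), 0, np.float64(-16.1)] 0.095
[np.float64(-6.9), 0, np.float64(-22.0)] 0.13
[np.float64(-9.2), 0, np.float64(-27.7)] 0.165
[np.float64(-11.8), 0, np.float64(-33.4)] 0.2
[np.float64(-14.5), 0, np.float64(-38.9)] 0.235
[np.float64(-17.4), 0, np.float64(-44.4)] 0.27
[np.float64(-20.5), 0, np.float64(-49.8)] 0.305
```

```bash
python3 -m crank '[{"dp":[-0.6,0,-2.6],"roll":0.015,"gripper":240},{"dp":[-1.4,0,-6],"roll":0.035,"gripper":240},{"dp":[-2.4,0,-10.2],"roll":0.06,"gripper":240},{"dp":[-4.2,0,-16.1],"roll":0.095,"gripper":240},{"dp":[-6.2,0,-22],"roll":0.13,"gripper":240},{"dp":[-8.5,0,-27.7],"roll":0.165,"gripper":240},{"dp":[-11,0,-33.4],"roll":0.2,"gripper":240},{"dp":[-13.8,0,-38.9],"roll":0.235,"gripper":240},{"dp":[-16.7,0,-44.4],"roll":0.27,"gripper":240},{"dp":[-19.8,0,-49.8],"roll":0.305,"gripper":240}]'; python3 f.py
python3 -c "
from h import *
arc([-.035]*10)"
```

```text
time_s: 24.65
eef_pos: [411.9, 159.4, 168.0]
ee_rot: [0.327, -0.327, 0.627, -0.627]
force: [-0.1, -2.3, 3.4]
grip_width: 0.1
force tool [ 2.  -3.4  1.3] phi -0.5882 torque [ 0.11 -0.05 -0.22]
phi -0.5882 r 177.3
[np.float64(-1.6), 0, np.float64(-6.0)] 0.035
[np.float64(-3.3), 0, np.float64(-12.0)] 0.07
[np.float64(-5.3), 0, np.float64(-17.8)] 0.105
[np.float64(-7.5), 0, np.float64(-23.6)] 0.14
[np.float64(-9.8), 0, np.float64(-29.4)] 0.175
[np.float64(-12.4), 0, np.float64(-35.0)] 0.21
[np.float64(-15.2), 0, np.float64(-40.6)] 0.245
[np.float64(-18.1), 0, np.float64(-46.0)] 0.28
[np.float64(-21.3), 0, np.float64(-51.4)] 0.315
[np.float64(-24.6), 0, np.float64(-56.6)] 0.35
```

```bash
python3 -m crank '[{"dp":[-1.6,0,-6],"roll":0.035,"gripper":240},{"dp":[-3.3,0,-12],"roll":0.07,"gripper":240},{"dp":[-5.3,0,-17.8],"roll":0.105,"gripper":240},{"dp":[-7.5,0,-23.6],"roll":0.14,"gripper":240},{"dp":[-9.8,0,-29.4],"roll":0.175,"gripper":240},{"dp":[-12.4,0,-35],"roll":0.21,"gripper":240},{"dp":[-15.2,0,-40.6],"roll":0.245,"gripper":240},{"dp":[-18.1,0,-46],"roll":0.28,"gripper":240},{"dp":[-21.3,0,-51.4],"roll":0.315,"gripper":240},{"dp":[-24.6,0,-56.6],"roll":0.35,"gripper":240}]'; python3 f.py
python3 -c "
from h import *
arc([-.035]*10)"
```

```text
time_s: 25.48
eef_pos: [379.2, 212.0, 168.0]
ee_rot: [0.213, -0.213, 0.674, -0.674]
force: [-0.5, 0.4, 3.6]
grip_width: 0.101
force tool [ 0.2 -3.6 -0.6] phi -0.9388 torque [ 0.12 -0.   -0.21]
phi -0.9388 r 177.5
[np.float64(-1.6), 0, np.float64(-6.0)] 0.035
[np.float64(-3.3), 0, np.float64(-12.0)] 0.07
[np.float64(-5.3), 0, np.float64(-17.9)] 0.105
[np.float64(-7.5), 0, np.float64(-23.7)] 0.14
[np.float64(-9.9), 0, np.float64(-29.4)] 0.175
[np.float64(-12.4), 0, np.float64(-35.1)] 0.21
[np.float64(-15.2), 0, np.float64(-40.6)] 0.245
[np.float64(-18.2), 0, np.float64(-46.1)] 0.28
[np.float64(-21.4), 0, np.float64(-51.4)] 0.315
[np.float64(-24.7), 0, np.float64(-56.7)] 0.35
```

```bash
python3 -m crank '[{"dp":[-1.6,0,-6],"roll":0.035,"gripper":240},{"dp":[-3.3,0,-12],"roll":0.07,"gripper":240},{"dp":[-5.3,0,-17.9],"roll":0.105,"gripper":240},{"dp":[-7.5,0,-23.7],"roll":0.14,"gripper":240},{"dp":[-9.9,0,-29.4],"roll":0.175,"gripper":240},{"dp":[-12.4,0,-35.1],"roll":0.21,"gripper":240},{"dp":[-15.2,0,-40.6],"roll":0.245,"gripper":240},{"dp":[-18.2,0,-46.1],"roll":0.28,"gripper":240},{"dp":[-21.4,0,-51.4],"roll":0.315,"gripper":240},{"dp":[-24.7,0,-56.7],"roll":0.35,"gripper":240}]'; python3 f.py
python3 -c "
from h import *
arc([-.035]*6+[-.03,-.02,-.01])"
```

```text
time_s: 26.32
eef_pos: [366.5, 272.6, 168.0]
ee_rot: [0.092, -0.093, 0.701, -0.701]
force: [-2.3, -1.0, 4.8]
grip_width: 0.102
force tool [ 2.4 -4.8  0.4] phi -1.2894 torque [ 0.05 -0.04 -0.32]
phi -1.2894 r 177.9
[np.float64(-1.6), 0, np.float64(-6.0)] 0.035
[np.float64(-3.3), 0, np.float64(-12.0)] 0.07
[np.float64(-5.3), 0, np.float64(-17.9)] 0.105
[np.float64(-7.5), 0, np.float64(-23.7)] 0.14
[np.float64(-9.9), 0, np.float64(-29.5)] 0.175
[np.float64(-12.5), 0, np.float64(-35.1)] 0.21
[np.float64(-14.9), 0, np.float64(-39.9)] 0.24
[np.float64(-16.5), 0, np.float64(-43.0)] 0.26
[np.float64(-17.4), 0, np.float64(-44.6)] 0.27
```

```bash
python3 -m crank '[{"dp":[-1.5,0,-6],"roll":0.035,"gripper":240},{"dp":[-3,0,-12],"roll":0.07,"gripper":240},{"dp":[-5,0,-17.9],"roll":0.105,"gripper":240},{"dp":[-7,0,-23.7],"roll":0.14,"gripper":240},{"dp":[-9.4,0,-29.5],"roll":0.175,"gripper":240},{"dp":[-12,0,-35.1],"roll":0.21,"gripper":240},{"dp":[-14.3,0,-39.9],"roll":0.24,"gripper":240},{"dp":[-16,0,-43],"roll":0.26,"gripper":240},{"dp":[-16.9,0,-44.6],"roll":0.27,"gripper":240},{"dp":[-16.9,0,-44.6],"roll":0.27,"gripper":240}]'; python3 f.py
python3 -m crank '[{"dp":[0,0,0],"roll":0,"gripper":225},{"dp":[0,0,0],"roll":0,"gripper":200},{"dp":[0,0,0],"roll":0,"gripper":170},{"dp":[0,0,0],"roll":0,"gripper":140},{"dp":[0,0,0],"roll":0,"gripper":125},{"dp":[0,0,0],"roll":0,"gripper":125}]'; python3 f.py
```

```text
time_s: 27.15
eef_pos: [371.4, 320.2, 168.0]
ee_rot: [-0.002, 0.002, 0.708, -0.707]
force: [-1.8, 1.0, 5.6]
grip_width: 0.105
force tool [ 1.8 -5.6 -1. ] phi -1.5586 torque [-0.14 -0.02 -0.38]
time_s: 27.65
eef_pos: [371.7, 319.4, 167.7]
ee_rot: [0.002, -0.002, -0.707, 0.707]
force: [-0.3, -0.7, -0.6]
grip_width: 0.51
force tool [0.3 0.6 0.7] phi -1.555 torque [-0.01 -0.    0.03]
```

```bash
python3 -m crank '[{"dp":[0,-6,0],"roll":0,"gripper":125},{"dp":[0,-18,0],"roll":0,"gripper":125},{"dp":[0,-35,0],"roll":0,"gripper":125},{"dp":[0,-55,0],"roll":0,"gripper":125},{"dp":[0,-75,0],"roll":0,"gripper":125},{"dp":[0,-90,0],"roll":0,"gripper":125},{"dp":[0,-95,0],"roll":0,"gripper":125},{"dp":[0,-95,0],"roll":0,"gripper":125},{"dp":[0,-95,0],"roll":0,"gripper":125}]'
python3 - <<'E'
from h import *
S=eyes.capture("side")
cv2.imwrite("pics/p10.png",cv2.resize(S["color"][90:320,180:450,::-1],(704,600),interpolation=cv2.INTER_CUBIC))
E
```

```text
time_s: 28.4
eef_pos: [371.6, 319.3, 262.2]
ee_rot: [0.002, -0.002, -0.707, 0.707]
force: [0.7, 0.1, -0.0]
grip_width: 0.512
```

View pics/p10.png

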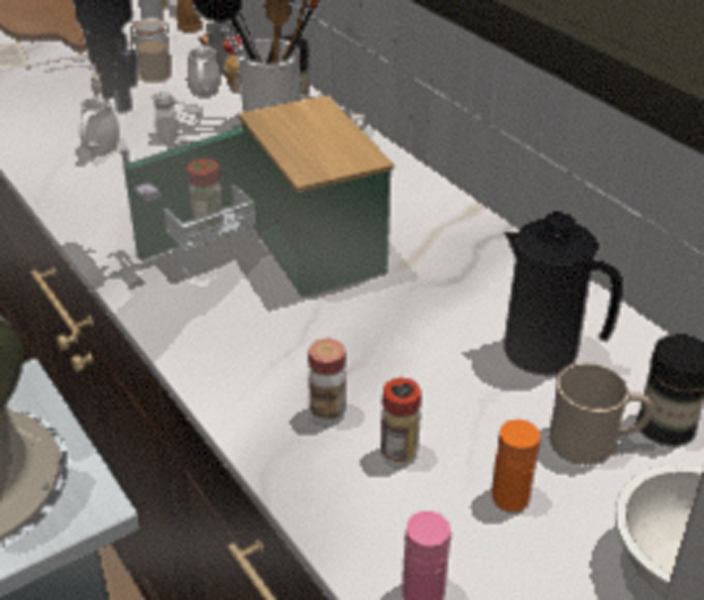

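The door stands wide open with the green-lidded jar upright in the rack (203,185). The other jars and the mug are where they were, and the gripper is clear above the handle.

```bash
python3 -c "
from rig import ctrl
print(ctrl.finish_job())"
```

```text
the job is handed in; nothing more can be done
None
```

The job is done and handed in after about 28.5 s of the 72 s allowed. The green-label jar is in the door rack. I shut the door through the catch, let go, then pulled it open again and left it wide open.

**Closing:** The catch resisted with about 8 N at the handle, then drew the door home onto its stop. I pressed it there with about 7 N. After I let go, it stayed shut for over a second with no visible movement in the images.

**Opening:** I pulled the door slowly through the catch and left it at an estimated 1.4 rad, short of the 1.75 stop.

**Last picture:** The jar is upright in the rack, the other jars and the mug look unmoved, and the gripper is clear above the handle with no force on it.

**Checks that disagreed or needed correcting:**
- My first estimate of the hinge position was about 6 mm off. That put a brief sideways pull of about 14 N on the handle early in closing, which I then corrected.
- The side camera sat about 1 pixel off my fitted model.
- The jar met the rack floor with about 18 N when I set it down, so I backed off 2 mm before releasing it.

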